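# Tuck a flashing strip under the blue shingle of a ceramic birdhouse roof and hold it

## Task

Lift the copper flashing strip up off its two hooks and slide the thin front edge of its flange under the blue shingle on the fixed roof panel, centred on the shingle and square to it, all the way home against the wooden batten, without lifting the shingle. Then hold the strip down flat on the board with a firm push (about 10 N), and finish like that, still gripping it and pressing. Leave the pot, the glaze jar and the brush jar where they stand.

Things in the scene. Friction and masses are not known exactly. Their poses are not given: they have to be found in the camera images.
- flashing_grip (a point): Middle of the loose copper T-section strip's grip bar: 10 mm thick (x), 22 tall, 130 long (y), flat-sided, on top of the upright web (4 mm). x points to the thin front edge, z up. This point is 39 mm above the flange's underside, the bar's top 50. An 8 mm wire through it along y juts out 23 mm at each end and hangs in the hooks, free to swing, about level; nothing above. 0.12 to 0.25 kg
- flashing_edge (a point): Middle of the strip's thin front edge, on the flange's underside: 60 mm to +x of and 39 mm below flashing_grip, same axes. The flange is flat, 3 mm thick, 130 mm long (y), and reaches 60 mm to +x and 35 mm to -x of the web; a rim along its -x edge stands 11 mm above the underside
- hooks_mid (a point): Half-way between the bottoms of the two upturned V hooks (6 mm wire) of the fixed stand, z up. Hooks 77 mm to either side along y, tips 14 mm above this point; the hanging strip's wire axis rests 10 mm above it, and the strip's x is this x. Posts 62 mm to -x reach 23 mm above this point
- roof_top (a point): On the upper face of the fixed, level, rigid plywood roof board (30 mm above the table), straight below the middle of the blue shingle's lower edge. x points upslope (the way to tuck), y along that edge, z up. Bare board for 140 mm to -x; board 150 mm to either side in y. A fixed batten 6.5 mm high under the shingle begins 35 mm to +x: it stops the strip's front edge
- shingle_edge (a point): Middle of the blue shingle's lower edge, on its underside, 6.5 mm above the board. The shingle is 154 mm wide (y), 70 deep (x), 6 thick, lying level on the batten: the gap under it is 6.5 mm high, 35 mm deep. Fixed terracotta shingles at the same height flank it; an upper course, top 19 mm above the board, starts 50 mm to +x
- shingle (a joint): Angle of the blue shingle (0.16 kg) about its hinge along its upper edge, 70 mm behind its lower edge; 0 = lying flat, grows as its lower edge is lifted, falls back by its weight
- pot_mid (a point): Terracotta pot, open, 100 mm wide, 85 mm high; its centre. Leave alone
- glaze_mid (a point): Small white glaze jar with blue cap, 60 mm wide, 75 mm high; its centre. Leave alone
- brushes_mid (a point): White jar with paint brushes, 72 mm wide, jar 80 mm high, brushes to 160 mm; point 40 mm up on its axis. Leave alone
Not all that is in view belongs to the job. Of the things that look like the part that bears flashing_grip, the middle-sized one is meant.

How it is judged:
By the outcome, as a careful person would: the job done as asked, in the order asked, and still so for the second after the job is handed in, while the arm keeps its last pose, push and grip.
It also fails if it takes over 42 s, if anything falls off the work surface, if the arm or the gripper's body presses on something with over 40 N, if the wrist force passes 120 N, or if a joint passes its speed limit or range.

## Robot

A 7-joint arm with a two-finger parallel gripper is mounted at the origin on the work surface. World frame = base frame: x ahead of the robot, y to its left, z up, the work surface at z = 0. Lengths are in m, angles in rad, forces in N, time in s.
With the tool pointing down it reaches from about 0.4 to 0.85 m from the base axis. Payload 10.4 kg.
Tool frame: the origin (TCP) lies at the very end of the fingers, on their centre line; the grasp point (between the pads) lies manip.hold_point_z behind it (manip.hold_point_z is the distance from the TCP to the grasp point, in m); z points along the fingers, y is the direction in which the jaws open and shut (so a half turn about z gives the same grasp; the last joint's range is limited). The gripper opens to 85 mm and grips with 20 to 120 N. Pads are 22 mm wide; open, the fingers measure 114 mm over their backs; the gripper's body (76 mm by 85 mm) begins 54 mm behind the grasp point. The pads swing forward as they close: fully open they stand 13 mm farther back than shut.
Start: joints at [-1.15, 0.332, -0.065, 1.46, 0.022, 1.35, -0.088], TCP at [0.268, 0.564, 0.231] pointing down, gripper open.
Joint ranges: [-2.6, 2.6], [-0.5, 2.12], [-1.47, 1.34], [0.16, 2.42], [-1.27, 4.41], [0.06, 2.06], [-2.6, 2.6]. Speed limits (rad/s): [2.22, 2.22, 2.79, 2.79, 3.14, 3.14, 3.14].

## Interface

Orientations are given as a unit quaternion [x, y, z, w].
In Python, from workcell import manip gives the robot as it stands.
- The arm moves only by the tool jog_arm, never from a script. Its arguments are lists of equal length, an entry for each row: "translation": the shift along the world's x, y, z in mm, a list of three; "turn": the turn about the world's z in degrees. In form: {"translation": [[x, y, z], ...], "turn": [turn, ...]}. A call has 1 to 12 rows; each row is the pose to reach, as a shift and turn from the pose measured when the call began; what a row does not reach only later rows make up. A row lasts 1/12 s, in which the tool goes at most 41.7 mm and 7.16 degrees, less where a joint would pass 70% of its speed; a pose out of reach is approached as far as the arm can. A call with a gripper value outside its range is refused whole. "grip" is the finger opening in mm, from 0 to 85.4, set as the call begins (left out, the last holds). The fingers move at their own pace and stop on an object; "grip_force" is the grip in N (left out, the last holds). Time passes only in rows, so rows that repeat a pose let the fingers close. It gives the time, the measured TCP pose, the force and the opening at its end, in the units of the state.
- manip.get_obs(): the state, without advancing time (a new reading comes with each control period).
- manip.camera(name): name is "side" or "top" or "wrist"; returns a dict with "frame" (420x560x3 uint8, red, green, blue), "mtx" (3x3 intrinsics, pixels), "pose" (4x4, takes a point from camera to world coordinates). Camera axes: x right, y down, z forward; pixel columns grow to the right and rows downward; lengths in m; the calibration is good to about 2 mm. A picture is of the moment at which its call begins. There is no depth.
- manip.hand_in(): hands the job in, once; it reports no verdict.
Trained networks look in a picture, given as the dict that the camera call returned (one of the last four; its "shot" number tells which), for a name from the list of things; names that differ only in an ending like _2 or _b are one class to them, and where a whole thing is asked for, a point or a joint stands for the part that bears it (a point fixed in the world has none). Each returns a list of dicts, best first, with "confidence" (0 to 1); they miss things now and then, are a little off and sometimes report something else, mostly with a low value. They report only what shows in the picture. A call takes as long as a camera call. They do not tell look-alikes from the thing itself.
- manip.outline_of(picture, label): "mask" (420x560 bool, what is visible of it) and "extent" ([left, top, right, bottom] in pixels, round what is visible of it).
- manip.pinpoint(picture, label): "at" ([column, row] in pixels: a listed point, or the origin of a listed thing).
The state is a dict: "clock": time; "joint_pos": joint angles; "joint_velocities": joint speeds; "tau": joint torques, N m; "position": TCP position; "ee_rot": TCP orientation; "ft_force": force on the tool from outside, world axes, zero at the start; "torque": the same for the moment, N m; "grip_width": opening from 0.0 (shut) to 1.0 (fully open).
Only numpy, scipy, OpenCV 4.12 (cv2) and the standard library are available. Lean on these libraries where they do the work, as an engineer would, in place of code of your own. Each camera call takes 0.05 s, during which the arm holds its last target. There are 200 camera calls.

## Working session

There is one attempt and no reset: what is moved stays moved. The work goes in short steps, Python scripts to look and compute and a tool call to move; the robot and the scene stay as the last step left them, time stands still between calls to the robot, and variables do not carry over. Pictures are saved under pics/ and viewed, about 8 in all and at most 12, crops included, and the job is handed in when it is done.

Besides the shell and the picture viewer there is one more tool, called by a JSON object that holds its "method" and its "body". jog_arm: Moves the arm, as the interface text tells. Its arguments: {"type":"object","properties":{"translation":{"type":"array"},"turn":{"type":"array"},"grip":{"type":"number"},"grip_force":{"type":"number"}},"required":["translation","turn"]}

```bash
mkdir -p pics
cat > h.py <<'E'
import numpy as np, cv2
from workcell import manip
def ray(c,uv):
    d=np.linalg.inv(c["mtx"])@np.array([uv[0],uv[1],1.]); P=c["pose"]
    return P[:3,3],P[:3,:3]@d
def atz(c,uv,z):
    o,d=ray(c,uv); return o+d*(z-o[2])/d[2]
def tri(obs):
    A=np.zeros((3,3));b=np.zeros(3)
    for c,uv in obs:
        o,d=ray(c,uv); d=d/np.linalg.norm(d); M=np.eye(3)-np.outer(d,d); A+=M;b+=M@o
    return np.linalg.solve(A,b)
def proj(c,p):
    P=c["pose"]; q=c["mtx"]@(P[:3,:3].T@(np.asarray(p)-P[:3,3])); return q[:2]/q[2]
def save(c,n): cv2.imwrite(f"pics/{n}.png",c["frame"][:,:,::-1])
E
python3 - <<'E'
from h import *
np.set_printoptions(precision=4,suppress=True)
o=manip.get_obs(); print(o, manip.hold_point_z)
C={n:manip.camera(n) for n in("side","top","wrist")}
im=[c["frame"][:,:,::-1] for c in C.values()]
cv2.imwrite("pics/a.png",np.hstack(im[:2])[:, :]) 
for n,c in C.items():
    save(c,n+"0"); print(n,c["pose"][:3,3],c["pose"][:3,2],c["mtx"][0,0])
    for l in("flashing_grip","flashing_edge","hooks_mid","roof_top","shingle_edge","pot_mid","glaze_mid","brushes_mid"):
        print(n,l,[(np.round(d["at"],1).tolist(),round(d["confidence"],2)) for d in manip.pinpoint(c,l)])
E
```

```text
{'clock': 0.0, 'joint_pos': array([-1.1496,  0.3329, -0.0647,  1.4609,  0.0216,  1.3499, -0.0885]), 'joint_velocities': array([ 0.    ,  0.0005,  0.0008,  0.0021, -0.0009, -0.0006,  0.0003]), 'tau': array([ -0.0008, -62.5434,   0.0485, -39.1613,   0.0161,   0.0098,
        -0.    ]), 'position': array([0.2682, 0.5641, 0.2305]), 'ee_rot': array([ 0.2201,  0.9755, -0.0007, -0.0001]), 'ft_force': array([ 0.864 , -0.3936, -0.9737]), 'torque': array([-0.0334, -0.0337, -0.0067]), 'grip_width': 1.0004523105539342} 0.0187
side [0.3938 0.6224 0.7355] [ 0.1304 -0.6479 -0.7505] 423.5312957902979
side flashing_grip [([385.4, 312.8], 0.82), ([243.4, 246.2], 0.79), ([268.0, 395.0], 0.65)]
side flashing_edge [([250.0, 235.0], 0.9), ([286.8, 382.1], 0.88), ([358.7, 286.5], 0.75)]
side hooks_mid [([285.7, 137.5], 0.4)]
side roof_top [([289.0, 136.2], 0.9)]
side shingle_edge [([288.5, 137.4], 0.68)]
side pot_mid [([157.1, 226.2], 0.9), ([133.0, 288.3], 0.56), ([250.3, 236.3], 0.28)]
side glaze_mid [([182.6, 187.4], 0.83)]
side brushes_mid []
top [0.3335 0.0746 1.2214] [ 0.164  -0.0189 -0.9863] 491.665467844846
top flashing_grip [([198.4, 208.7], 0.96), ([191.2, 326.7], 0.7), ([120.4, 250.5], 0.59)]
top flashing_edge [([228.1, 214.1], 0.87), ([221.1, 312.1], 0.81), ([139.3, 261.6], 0.67)]
top hooks_mid []
top roof_top [([382.6, 222.0], 0.56), ([386.6, 221.2], 0.39)]
top shingle_edge [([385.2, 218.7], 0.82)]
top pot_mid [([243.2, 128.9], 0.68)]
top glaze_mid [([287.3, 133.0], 0.82)]
top brushes_mid [([182.5, 139.1], 0.57)]
wrist [0.193  0.5998 0.373 ] [ 0.2917 -0.1398 -0.9462] 341.5391600114013
wrist flashing_grip [([7.3, 310.7], 0.68), ([220.5, 352.8], 0.58)]
wrist flashing_edge [([197.2, 335.0], 0.57)]
wrist hooks_mid []
wrist roof_top []
wrist shingle_edge []
wrist pot_mid []
wrist glaze_mid []
wrist brushes_mid []
```

```bash
ls pics
```

```text
a.png
side0.png
top0.png
wrist0.png
```

View pics/top0.png

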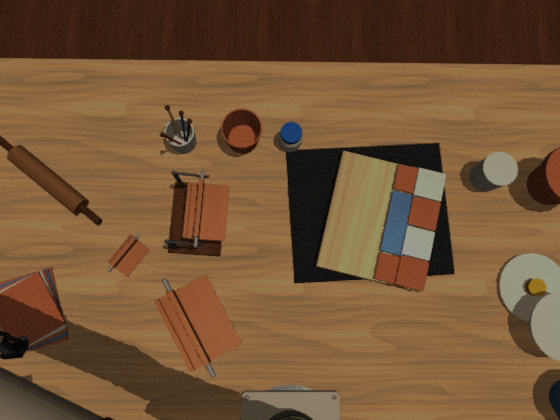

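View pics/side0.png

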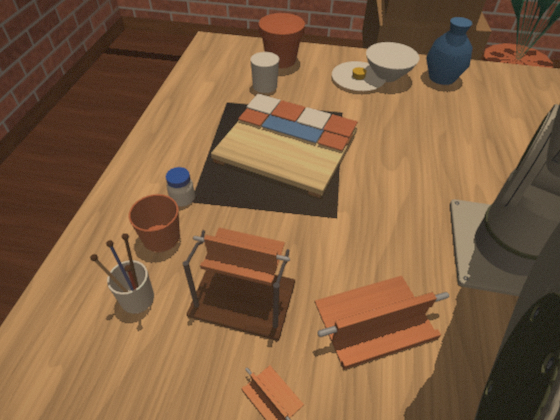

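The top view shows the strip hanging on its stand at about (198,209). Look-alikes lie at (195,325), larger, and (128,255), smaller. The roof's blue shingle is at (397,222). In the side view the hanging strip is at (243,246) and the blue shingle at (292,129).

Run:
```python
from h import *
np.set_printoptions(precision=4,suppress=True)
s=manip.camera("side"); t=manip.camera("top")
P={"grip":((243.4,246.2),(198.4,208.7)),"edge":((250,235),(228.1,214.1)),"roof":((289,136.2),(382.6,222)),"sh":((288.5,137.4),(385.2,218.7)),"pot":((157.1,226.2),(243.2,128.9)),"glaze":((182.6,187.4),(287.3,133))}
for k,(a,b) in P.items():
    p=tri([(s,a),(t,b)]); print(k,p,proj(s,p)-a,proj(t,p)-b)
print("brush",atz(t,(182.5,139.1),.04))
# blue shingle outline
for c,n in((t,"top"),(s,"side")):
    for l in("shingle",):
        for d in manip.outline_of(c,l)[:2]:
            print(n,l,d["extent"],d["confidence"],d["mask"].sum())
            r=cv2.minAreaRect(np.argwhere(d["mask"])[:,::-1].astype(np.float32)); print(r)
            b=cv2.boxPoints(r)
            print(np.array([atz(c,x,.0425) for x in b]))
    hsv=cv2.cvtColor(c["frame"],cv2.COLOR_RGB2HSV)
for d in manip.outline_of(t,"flashing_grip"):
    print("flash",d["extent"],d["confidence"]); r=cv2.minAreaRect(np.argwhere(d["mask"])[:,::-1].astype(np.float32)); print(r)
b=[[200,170],[196,247]]
for z in(.1,.14): print(z,[atz(t,x,z) for x in b])
# enlarged crops
cr=lambda c,x,y,w,h,f: cv2.resize(c["frame"][y:y+h,x:x+w,::-1],None,fx=f,fy=f,interpolation=cv2.INTER_CUBIC)
A=cr(t,155,160,100,105,4); B=cr(s,175,220,130,115,3.6)
H=min(A.shape[0],B.shape[0]); I=np.hstack([A[:H,:390],B[:H,:410]]); cv2.imwrite("pics/crop1.png",I); print(I.shape)
```

```text
grip [0.5259 0.2107 0.1458] [-0.7342 -0.1735] [0.0267 0.5828]
edge [0.5268 0.1483 0.0961] [1.4598 0.3307] [-0.0575 -1.2238]
roof [ 0.5172 -0.2257  0.0388] [0.2929 0.069 ] [-0.007  -0.3162]
sh [ 0.5235 -0.2353  0.0273] [-1.1059 -0.2728] [0.0166 1.2017]
pot [0.7479 0.1169 0.0315] [-2.4124 -0.5309] [0.3537 2.0246]
glaze [0.7312 0.0061 0.0428] [-3.5322 -0.9013] [0.426  3.2579]
brush [0.7222 0.2684 0.04  ]
top shingle [382.9, 191.4, 413.0, 255.8] 0.66 1317
((396.90081787109375, 221.70700073242188), (22.66703987121582, 62.16736602783203), 11.560131072998047)
[[ 0.4477 -0.215   0.0425]
 [ 0.5984 -0.251   0.0425]
 [ 0.5873 -0.3055  0.0425]
 [ 0.437  -0.2684  0.0425]]
top shingle [158.7, 104.6, 197.5, 157.0] 0.4 957
((177.50001525878906, 129.00001525878906), (50.20458221435547, 31.819805145263672), 45.0)
[[0.7637 0.354  0.0425]
 [0.8236 0.3001 0.0425]
 [0.7313 0.2087 0.0425]
 [0.6728 0.2628 0.0425]]
side shingle [263.0, 112.4, 324.8, 137.7] 0.96 781
((291.4245300292969, 127.76415252685547), (58.652950286865234, 14.972299575805664), 15.945395469665527)
[[ 0.5951 -0.2439  0.0425]
 [ 0.5977 -0.3
[... 205 characters left out ...]
.42366790771484)
[[0.8365 0.0563 0.0425]
 [0.7306 0.0245 0.0425]
 [0.6692 0.1731 0.0425]
 [0.764  0.2004 0.0425]]
flash [180.0, 169.8, 231.5, 245.8] 0.93
((206.22116088867188, 208.19529724121094), (43.492042541503906, 75.5279769897461), 5.90614128112793)
flash [104.0, 234.3, 148.3, 273.4] 0.85
((129.00204467773438, 255.14451599121094), (25.945175170898438, 38.270057678222656), 38.990997314453125)
flash [156.0, 273.3, 240.2, 381.4] 0.59
((197.65367126464844, 322.57110595703125), (111.34571838378906, 61.158870697021484), 61.69924545288086)
0.1 [array([0.6276, 0.2153, 0.1   ]), array([0.4466, 0.2197, 0.1   ])]
0.14 [array([0.6171, 0.2103, 0.14  ]), array([0.4426, 0.2145, 0.14  ])]
(414, 800, 3)
```

View pics/crop1.png

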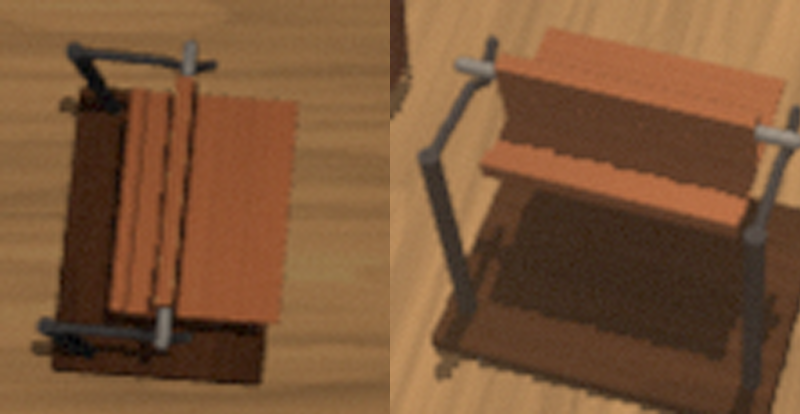

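{"method": "jog_arm", "body": {"translation": [[22, -30, 5], [44, -59, 10], [66, -88, 15], [88, -118, 20], [110, -148, 20], [132, -178, 20], [154, -207, 20], [176, -236, 20], [198, -266, 20], [220, -296, 20], [242, -325, 20], [260, -350, 20]], "turn": [2, 4, 6, 8, 10, 12, 14, 16, 18, 20, 22, 22], "grip": 60}}

```text
clock: 2.6
position: [0.5297, 0.2119, 0.2516]
ee_rot: [0.03, 1.0, -0.0, 0.0]
ft_force: [0.2, 0.3, -0.0]
grip_width: 0.698
```

Run:
```python
from h import *
np.set_printoptions(precision=4,suppress=True)
o=manip.get_obs(); print(o["position"],o["ee_rot"],o["grip_width"],o["ft_force"],o["clock"])
w=manip.camera("wrist"); print(w["pose"][:3,3],w["pose"][:3,2])
for l in("flashing_grip","flashing_edge","hooks_mid"):
    print(l,[(np.round(d["at"],1).tolist(),round(d["confidence"],2),atz(w,d["at"],.146)) for d in manip.pinpoint(w,l)])
cv2.imwrite("pics/w1.png",cv2.resize(w["frame"][:,:,::-1],None,fx=1.4,fy=1.4))
np.savez("w1.npz",**{k:w[k] for k in("frame","mtx","pose")})
```

```text
[0.5297 0.2119 0.2516] [ 0.0295  0.9996 -0.0001  0.0004] 0.6978303863118671 [ 0.2127  0.3153 -0.0102] 2.6
[0.4464 0.2164 0.394 ] [ 0.3237 -0.0188 -0.946 ]
flashing_grip [([277.3, 201.9], 0.92, array([0.523 , 0.2097, 0.146 ])), ([461.7, 78.0], 0.92, array([0.4428, 0.3397, 0.146 ]))]
flashing_edge [([213.8, 194.9], 0.72, array([0.5147, 0.1622, 0.146 ])), ([425.8, 53.5], 0.6, array([0.4262, 0.3142, 0.146 ]))]
hooks_mid []
```

View pics/w1.png

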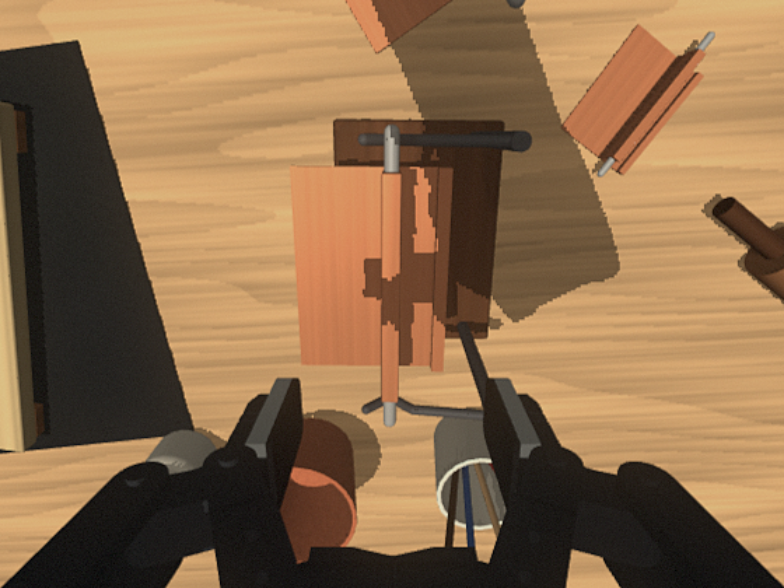

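The wrist view shows the strip between the hooks. The wire tips are at about (391,127) and (389,424), the bar ends at (391,172) and (390,403), and the shading across it is shadow.

Run:
```python
from h import *
np.set_printoptions(precision=4,suppress=True)
w=dict(np.load("w1.npz")); f=lambda u:(u[0]/1.4,u[1]/1.4)
for z in (.13,.14,.15,.16):
    a,b=atz(w,f((391,126)),z),atz(w,f((389.3,424)),z); c,d=atz(w,f((391,172.5)),z+.011),atz(w,f((390.3,402.5)),z+.011)
    v=b-a; print(z,"wire",np.linalg.norm(v),(a+b)[:2]/2,np.degrees(np.arctan2(v[1],v[0])),"bar",np.linalg.norm(c-d),(c+d)[:2]/2,np.degrees(np.arctan2(*(d-c)[1::-1])))
s=manip.camera("side");t=manip.camera("top")
p=tri([(w,(277.5,201.5)),(s,(243.4,246.2)),(t,(198.4,208.7))]);print(p)
for q in((391,172.5),(390.3,402.5)):pass
# reverse check: project wire tips in side
for z in(.135,.145,.155):
    a,b=atz(w,f((391,126)),z),atz(w,f((389.3,424)),z); print(z,"side",proj(s,a),proj(s,b),"top",proj(t,a),proj(t,b))
```

```text
0.13 wire 0.18023438393767413 [0.5329 0.21  ] -3.780654233582688 bar 0.1350973212937952 [0.533  0.2104] -3.613264657430071
0.14 wire 0.17340642889508348 [0.5296 0.2103] -3.780654233582703 bar 0.12975677571783892 [0.5296 0.2106] -3.613264657430063
0.15 wire 0.1665784738524929 [0.5264 0.2105] -3.780654233582699 bar 0.12441623014188272 [0.5261 0.2109] -3.6132646574300638
0.16 wire 0.15975051880990238 [0.5231 0.2108] -3.780654233582694 bar 0.11907568456592652 [0.5227 0.2111] -3.613264657430065
[0.5251 0.2102 0.1446]
0.135 side [289.4874 260.2574] [192.5608 238.1103] top [195.6364 247.0094] [202.9319 169.5457]
0.145 side [289.622  256.8869] [195.3434 235.4795] top [195.0482 246.4887] [202.1466 171.2903]
0.155 side [289.7594 253.4447] [198.1919 232.7865] top [194.4492 245.9583] [201.3455 173.0699]
```

{"method": "jog_arm", "body": {"translation": [[0, -1, -25], [0, -1, -55], [0, -1, -80], [0, -1, -100], [0, -1.5, -115], [0, -1.5, -125], [0, -1.5, -129], [0, -1.5, -129]], "turn": [0, 0, 0, 0, 0, 0, 0, 0], "grip": 40}}

```text
clock: 3.57
position: [0.5271, 0.2149, 0.1219]
ee_rot: [0.029, 1.0, 0.0, -0.001]
ft_force: [-0.3, 0.1, 0.1]
grip_width: 0.472
```

{"method": "jog_arm", "body": {"translation": [[0, 0, 0], [0, 0, 0], [0, 0, 0], [0, 0, 0], [0, 0, 0], [0, 0, 0], [0, 0, 0], [0, 0, 0]], "turn": [0, 0, 0, 0, 0, 0, 0, 0], "grip": 0, "grip_force": 70}}

```text
clock: 4.23
position: [0.5282, 0.211, 0.123]
ee_rot: [0.03, 1.0, -0.002, -0.0]
ft_force: [-0.3, -11.7, 5.1]
grip_width: 0.104
```

{"method": "jog_arm", "body": {"translation": [[0, 0, 4], [0, 0, 10], [0, 0, 20], [0, 0, 35], [0, 0, 50], [0, 0, 60], [0, 0, 60]], "turn": [0, 0, 0, 0, 0, 0, 0]}}

```text
clock: 4.82
position: [0.5294, 0.2121, 0.1861]
ee_rot: [0.03, 1.0, -0.0, 0.002]
ft_force: [0.7, 0.5, -2.4]
grip_width: 0.1
```

Run:
```python
from h import *
np.set_printoptions(precision=4,suppress=True)
o=manip.get_obs(); print(o["position"],o["ee_rot"],o["grip_width"],o["ft_force"],o["torque"],o["clock"])
s=manip.camera("side");w=manip.camera("wrist")
cv2.imwrite("pics/lift.png",np.hstack([cv2.resize(s["frame"][180:330,150:330,::-1],None,fx=2.2,fy=2.2),cv2.resize(w["frame"][40:410,60:510,::-1],(401,330))]))
for l in("flashing_grip","flashing_edge"):
    for n,c in(("s",s),("w",w)): print(n,l,[(np.round(d["at"],1).tolist(),round(d["confidence"],2)) for d in manip.pinpoint(c,l)])
```

```text
[0.5294 0.2121 0.1861] [ 0.0301  0.9995 -0.0003  0.0018] 0.10023829062445426 [ 0.6953  0.4672 -2.4008] [-0.0091 -0.0552 -0.0489] 4.8167
s flashing_grip [([266.0, 392.8], 0.95), ([237.6, 222.1], 0.88), ([384.8, 313.9], 0.58)]
w flashing_grip [([277.0, 303.7], 0.72), ([504.3, 71.3], 0.57)]
s flashing_edge [([287.6, 383.5], 0.95), ([248.8, 213.7], 0.68), ([355.1, 286.9], 0.61)]
w flashing_edge [([458.9, 45.9], 0.91), ([172.8, 264.4], 0.76)]
```

View pics/lift.png

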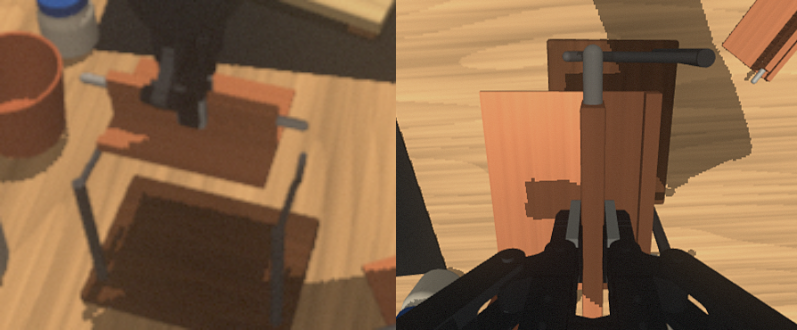

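Both views show the strip held level and clear of the hooks. I'll carry it to a spot above the bare board.

{"method": "jog_arm", "body": {"translation": [[1, -12, 5], [3, -40, 5], [5, -70, 5], [8, -105, 5], [10, -140, 5], [12, -175, 0], [14, -210, -5], [16, -245, -10], [18, -275, -15], [20, -300, -20], [21, -312, -25], [21, -315, -25]], "turn": [0, -1, -2, -3, -4, -5, -6, -7, -8, -9, -9.5, -9.5]}}

```text
clock: 6.12
position: [0.5476, -0.1076, 0.1561]
ee_rot: [0.115, 0.993, -0.003, -0.002]
ft_force: [-0.5, 0.1, -2.7]
grip_width: 0.101
```

Run:
```python
from h import *
np.set_printoptions(precision=4,suppress=True)
o=manip.get_obs(); print(o["position"],o["ee_rot"],o["grip_width"],o["ft_force"],o["clock"])
w=manip.camera("wrist");print(w["pose"][:3,3])
for l in("flashing_grip","flashing_edge","shingle_edge","roof_top"):
    print(l,[(np.round(d["at"],1).tolist(),round(d["confidence"],2),atz(w,d["at"],.0365)) for d in manip.pinpoint(w,l)])
for d in manip.outline_of(w,"shingle")[:1]:
    print(d["extent"],d["confidence"]); r=cv2.minAreaRect(np.argwhere(d["mask"])[:,::-1].astype(np.float32)); print(r)
    print(np.array([atz(w,x,.0425) for x in cv2.boxPoints(r)]))
cv2.imwrite("pics/w2.png",cv2.resize(w["frame"][:,:,::-1],None,fx=1.4,fy=1.4))
np.savez("w2.npz",**{k:w[k] for k in("frame","mtx","pose")})
```

```text
[ 0.5476 -0.1076  0.1561] [ 0.1154  0.9933 -0.0026 -0.0018] 0.10142862914356877 [-0.5439  0.0873 -2.7088] 6.1167
[ 0.4671 -0.0882  0.2988]
flashing_grip [([278.9, 303.9], 0.85, array([ 0.6372, -0.1309,  0.0365]))]
flashing_edge [([170.4, 262.2], 0.69, array([ 0.576 , -0.2118,  0.0365]))]
shingle_edge [([123.9, 208.7], 0.94, array([ 0.5217, -0.2326,  0.0365]))]
roof_top [([124.6, 205.8], 0.7, array([ 0.5195, -0.2312,  0.0365]))]
[7.5, 107.1, 133.7, 293.5] 0.97
((72.66329193115234, 201.81234741210938), (199.9640655517578, 95.76238250732422), 80.83765411376953)
[[ 0.4315 -0.2823  0.0425]
 [ 0.4374 -0.2115  0.0425]
 [ 0.5947 -0.2478  0.0425]
 [ 0.5903 -0.3345  0.0425]]
```

View pics/w2.png

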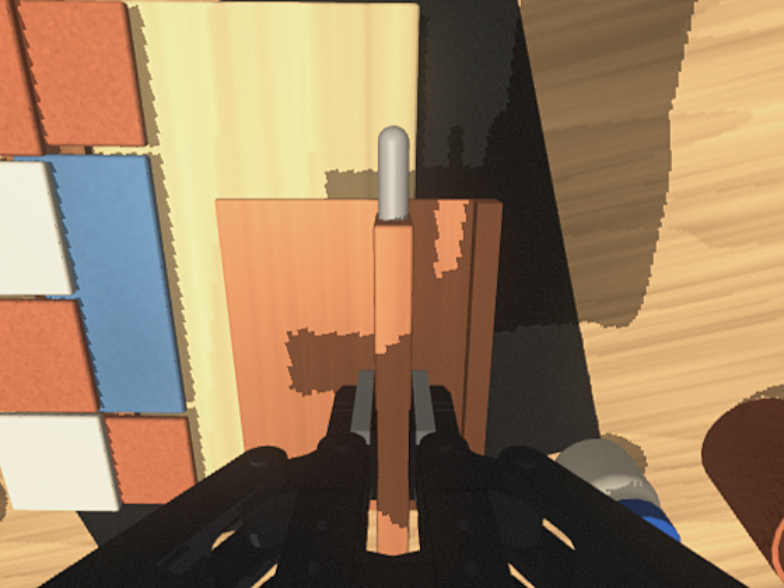

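The wrist view shows the blue shingle's lower edge running from (151,154) to (186,411), the flange's near front corner at (217,200), the bar's near end at (393,221) and its far end at (389,553).

Run:
```python
from h import *
np.set_printoptions(precision=4,suppress=True)
w=dict(np.load("w2.npz")); f=lambda u:(u[0]/1.4,u[1]/1.4)
a,b=atz(w,f((151,154)),.0425),atz(w,f((186.5,411.5)),.0425)
v=b-a;L=np.linalg.norm(v);ang=np.degrees(np.arctan2(v[1],v[0]));m=(a+b)/2;print("shingle",a,b,L,ang,m)
yh=v/L; xh=np.array([yh[1],-yh[0],0])
tcp=np.array([.5476,-.1076,.1561])
for dz in(-.005,-.002,0.): # bar centre relative to grasp pt
    zb=.1561+.0187+dz
    e,g=atz(w,f((393.5,221)),zb+.011),atz(w,f((389.5,553)),zb+.011)
    c=(e+g)/2; u=g-e
    fl=[atz(w,f(q),zb-.036) for q in((217,200),(501,201))]
    print(dz,"barlen",np.linalg.norm(u),"ang",np.degrees(np.arctan2(u[1],u[0])),"c",c,"rel tcp x,y",(c-tcp)@xh,(c-tcp)@yh,"rel roof",(c-m)@xh,(c-m)@yh,"flange w",np.linalg.norm(fl[0]-fl[1]),[(p-c)@yh for p in fl],[(p-c)@xh for p in fl])
```

```text
shingle [ 0.4473 -0.2127  0.0425] [ 0.5951 -0.2504  0.0425] 0.15248676800415936 -14.295847337782838 [ 0.5212 -0.2315  0.0425]
-0.005 barlen 0.10588207461413965 ang -13.899805730543843 c [ 0.538  -0.1059  0.1808] rel tcp x,y 0.0007130848717068447 -0.009706425880578833 rel roof -0.12588993999588044 -0.014756801138008969 flange w 0.09691305972755498 [np.float64(-0.05093813168290671), np.float64(-0.052426088086555606)] [np.float64(0.06075952128593533), np.float64(-0.03614211508568371)]
-0.002 barlen 0.10318951902338484 ang -13.899805730543841 c [ 0.5362 -0.1054  0.1838] rel tcp x,y 0.0007233467419650473 -0.011565784270344142 rel roof -0.12587967812562223 -0.01661615952777427 flange w 0.09515070525084353 [np.float64(-0.04948210151261871), np.float64(-0.050942999575147294)] [np.float64(0.059651691782463205), np.float64(-0.03548779784505059)]
0.0 barlen 0.10139448196288163 ang -13.89980573054384 c [ 0.535  -0.1051  0.1858] rel tcp x,y 0.0007301879888038035 -0.012805356530187538 rel roof -0.12587283687878348 -0.01785573178761767 flange w 0.0939758022663692 [np.float64(-0.0485114147324268), np.float64(-0.04995427390087521)] [np.float64(0.05891313878014847), np.float64(-0.03505158635129512)]
```

{"method": "jog_arm", "body": {"translation": [[-4, -25, -15], [-4, -25, -35], [-4, -25, -55], [-4, -25, -75], [-4, -25, -88], [-4, -25, -95], [-4, -25, -98], [-4, -25, -98], [-4, -25, -98]], "turn": [-0.4, -0.4, -0.4, -0.4, -0.4, -0.4, -0.4, -0.4, -0.4]}}

```text
clock: 7.17
position: [0.5457, -0.1273, 0.0602]
ee_rot: [0.115, 0.993, -0.002, -0.0]
ft_force: [1.0, -0.9, -1.9]
grip_width: 0.099
```

{"method": "jog_arm", "body": {"translation": [[0, 0, -1], [0, 0, -2], [0, 0, -3], [0, 0, -4]], "turn": [0, 0, 0, 0]}}

```text
clock: 7.5
position: [0.5459, -0.1272, 0.0564]
ee_rot: [0.115, 0.993, -0.002, 0.0]
ft_force: [0.7, 0.1, -1.9]
grip_width: 0.103
```

{"method": "jog_arm", "body": {"translation": [[0, 0, -1], [0, 0, -2], [0, 0, -3], [0, 0, -3], [0, 0, -3], [0, 0, -3]], "turn": [0, 0, 0, 0, 0, 0]}}

```text
clock: 8.0
position: [0.5459, -0.1273, 0.0534]
ee_rot: [0.115, 0.993, -0.002, -0.0]
ft_force: [0.4, 0.1, -2.4]
grip_width: 0.104
```

Run:
```python
from h import *
np.set_printoptions(precision=4,suppress=True)
for i in range(2):
    w=manip.camera("wrist"); o=manip.get_obs(); print(o["position"],o["ee_rot"],o["ft_force"],o["torque"],o["joint_velocities"])
cv2.imwrite("pics/w3.png",cv2.resize(w["frame"][:,:,::-1],None,fx=1.4,fy=1.4))
np.savez("w3.npz",**{k:w[k] for k in("frame","mtx","pose")})
```

```text
[ 0.5459 -0.1273  0.0534] [ 0.115   0.9934 -0.0016  0.0001] [ 0.5078  0.1994 -2.355 ] [0.0057 0.0059 0.0094] [ 0.001   0.0008  0.0017  0.0009 -0.0002 -0.0001  0.0017]
[ 0.5459 -0.1273  0.0534] [ 0.115   0.9934 -0.0015  0.0001] [-0.9073 -0.2687 -1.6535] [-0.0121  0.0199  0.0295] [ 0.0003 -0.0008 -0.0003 -0.0003 -0.0009 -0.0001 -0.    ]
```

View pics/w3.png

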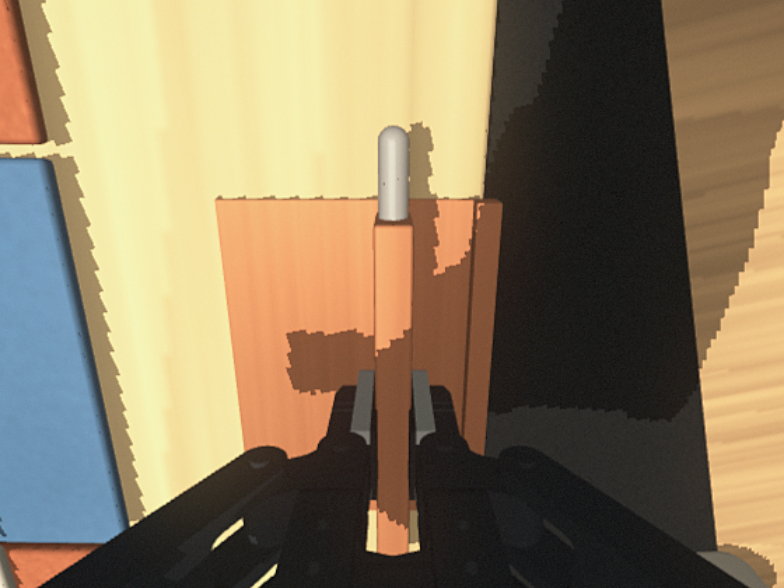

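The strip now hovers just above the bare board. The shingle's corners are at (50,158) and (128,541), the flange's front edge runs from (217,200) to (244,445), and the bar's near end is at (393,221).

```bash
cat > m.py <<'E'
from h import *
np.set_printoptions(precision=4,suppress=True)
f=lambda u:(u[0]/1.4,u[1]/1.4)
def run(w,tcp,s0,s1,f0,f1,b0,r0):
    a,b=atz(w,f(s0),.0425),atz(w,f(s1),.0425); v=b-a;L=np.linalg.norm(v);yh=v/L;xh=np.array([yh[1],-yh[0],0]);m=(a+b)/2
    A=lambda v:np.degrees(np.arctan2(v[1],v[0]))
    zu=tcp[2]-.0223
    p,q,r=atz(w,f(f0),zu+.003),atz(w,f(f1),zu+.003),atz(w,f(r0),zu+.011)
    e=atz(w,f(b0),zu+.050)
    print("shingle",L,A(v),m,"flange edge ang",A(q-p))
    print("front gap to shingle edge",(p-m)@xh,(q-m)@xh,"centre y: flange",(p-m)@yh+.065,"rim",(r-m)@yh+.065,"bar",(e-m)@yh+.065,"rim x",(r-m)@xh)
    print("xh",xh)
E
python3 - <<'E'
from m import *
w=dict(np.load("w3.npz"))
run(w,np.array([.5459,-.1273,.0534]),(50,158),(128.5,542),(217,200),(244.5,445),(393.5,221),(501,200))
# subpixel blue edge line
hsv=cv2.cvtColor(w["frame"],cv2.COLOR_RGB2HSV); B=(hsv[...,0]>95)&(hsv[...,0]<125)&(hsv[...,1]>80)&(hsv[...,2]>70)
rows=np.arange(125,375); cols=[np.max(np.where(B[r,:120])[0],initial=0)+1 for r in rows]
P=np.array([atz(w,(c,r+.5),.0425) for c,r in zip(cols,rows)])
k=np.polyfit(P[:,0],P[:,1],1); res=P[:,1]-np.polyval(k,P[:,0]); g=abs(res)<.0015; k=np.polyfit(P[g,0],P[g,1],1); print("edge angle",np.degrees(np.arctan(k[0])),g.mean())
rr=np.where(B[:,:30].sum(1)>15)[0]; print(rr.min(),rr.max())
E
```

```text
shingle 0.15209927942740645 -14.316479455513822 [ 0.5213 -0.232   0.0425] flange edge ang -13.508512109851193
front gap to shingle edge -0.047293342182522125 -0.048660487565205315 centre y: flange 0.0019428941842196679 rim -0.0009423952971374383 bar -0.0003845449389602573 rim x -0.14045867196779116
xh [-0.2473 -0.9689  0.    ]
edge angle -13.556151891078953 0.988
113 386
```

{"method": "jog_arm", "body": {"translation": [[0, 0, -0.7], [0, 0, -1.4], [0, 0, -2], [0, 0, -2], [0, 0, -2]], "turn": [0, 0, 0, 0, 0]}}

```text
clock: 8.52
position: [0.546, -0.1274, 0.0527]
ee_rot: [0.115, 0.993, -0.001, 0.0]
ft_force: [-6.8, 0.4, 13.0]
grip_width: 0.106
```

{"method": "jog_arm", "body": {"translation": [[0, 0, -0.7], [0, 0, -1.4], [0, 0, -2], [0, 0, -2], [0, 0, -2]], "turn": [0, 0, 0, 0, 0]}}

```text
clock: 8.93
position: [0.5461, -0.1274, 0.0526]
ee_rot: [0.115, 0.993, -0.001, 0.0]
ft_force: [-11.1, 2.9, 22.7]
grip_width: 0.104
```

{"method": "jog_arm", "body": {"translation": [[0, 0, 1], [0, 0, 1.8], [-1, -3, 1.8], [-3, -10, 1.8], [-5, -18, 1.8], [-7, -26, 1.8], [-9, -32, 1.8], [-9.2, -33.8, 1.8], [-9.2, -33.8, 1.8], [-9.2, -33.8, 1.8], [-9.2, -33.8, 1.8], [-9.2, -33.8, 1.8]], "turn": [0, 0, 0, 0, 0, 0, 0, 0, 0, 0, 0, 0]}}

```text
clock: 9.93
position: [0.5371, -0.1607, 0.0544]
ee_rot: [0.115, 0.993, -0.001, 0.0]
ft_force: [1.0, 0.2, -2.5]
grip_width: 0.098
```

Run:
```python
from h import *
np.set_printoptions(precision=4,suppress=True)
w=manip.camera("wrist");s=manip.camera("side"); o=manip.get_obs(); print(o["position"],o["ee_rot"],o["ft_force"],o["torque"])
I=cv2.resize(w["frame"][:,:400,::-1],None,fx=1.4,fy=1.4); S=cv2.resize(s["frame"][90:200,200:360,::-1],None,fx=1.5,fy=1.5)
I[:S.shape[0],-S.shape[1]:]=S
cv2.imwrite("pics/w4.png",I)
np.savez("w4.npz",**{k:w[k] for k in("frame","mtx","pose")})
```

```text
[ 0.5371 -0.1608  0.0544] [ 0.115   0.9934 -0.0007  0.0004] [-0.186   1.1216 -1.8835] [ 0.0087 -0.0078 -0.0079]
```

View pics/w4.png

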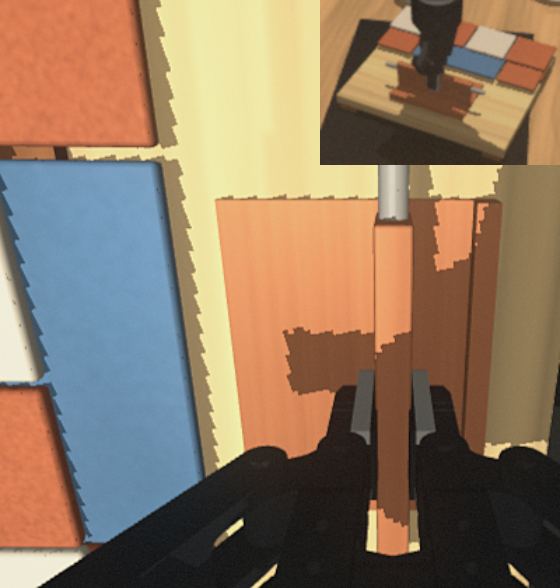

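Run:
```python
from m import *
w=dict(np.load("w4.npz"))
hsv=cv2.cvtColor(w["frame"],cv2.COLOR_RGB2HSV); H,S,V=hsv[...,0],hsv[...,1],hsv[...,2]
B=(H>95)&(H<125)&(S>80)&(V>50); C=(H<14)&(S>90)&(V>120)
def fit(P):
    P=np.array(P); g=np.ones(len(P),bool)
    for _ in range(4):
        k=np.polyfit(P[g,0],P[g,1],1); r=abs(P[:,1]-np.polyval(k,P[:,0])); g=r<max(.0006,1.5*np.median(r))
    return k,g.mean()
ks,gs=fit([atz(w,(np.where(B[r,:160])[0].max()+1,r+.5),.0425) for r in range(122,335)])
zf=.0544-.0528+.030+.003
kf,gf=fit([atz(w,(140+np.where(C[r,140:200])[0].min(),r+.5),zf) for r in range(148,310)])
print("angles",np.degrees(np.arctan([ks[0],kf[0]])),gs,gf)
a=np.arctan(ks[0]);yh=np.array([np.cos(a),np.sin(a),0]);xh=np.array([yh[1],-yh[0],0])
top=lambda M,cols,z,off:[atz(w,(c+.5,off+np.where(M[off:200,c])[0].min()),z) for c in cols]
sn=np.median([p@yh for p in top(B,range(40,105),.0425,105)]); fn=np.median([p@yh for p in top(C,range(165,255),zf,125)])
fx=atz(w,(158,200),zf);x0=.53
e=lambda k:np.array([x0,np.polyval(k,x0),0])@xh
print("near side: shingle y",sn,"flange y",fn,"diff (want .012)",fn-sn,"front gap",e(ks)-e(kf),"xh",xh)
```

```text
angles [-13.4323 -13.2525] 0.8826291079812206 1.0
near side: shingle y 0.48501049073120805 flange y 0.4973927525461618 diff (want .012) 0.012382261814953721 front gap 0.014782075305195097 xh [-0.2323 -0.9726  0.    ]
```

Aligned to 0.2° and 0.4 mm, with a 15 mm gap to the shingle edge. Now sliding it under.

{"method": "jog_arm", "body": {"translation": [[-0.7, -3, 0], [-2, -8, 0], [-3.3, -13.5, 0], [-4.5, -19, 0], [-5.8, -24.3, 0], [-7, -29.2, 0], [-7, -29.2, 0], [-7, -29.2, 0], [-7, -29.2, 0]], "turn": [-0.2, -0.2, -0.2, -0.2, -0.2, -0.2, -0.2, -0.2, -0.2]}}

```text
clock: 10.78
position: [0.5301, -0.1898, 0.0544]
ee_rot: [0.117, 0.993, -0.001, 0.0]
ft_force: [0.9, 0.4, -3.0]
grip_width: 0.106
```

{"method": "jog_arm", "body": {"translation": [[-0.8, -3.5, 0], [-2, -8, 0], [-3, -12, 0], [-3.8, -15.6, 0], [-3.8, -15.6, 0], [-3.8, -15.6, 0], [-3.8, -15.6, 0]], "turn": [0, 0, 0, 0, 0, 0, 0]}}

```text
clock: 11.37
position: [0.5264, -0.2053, 0.0544]
ee_rot: [0.117, 0.993, -0.001, 0.0]
ft_force: [0.5, 0.3, -2.9]
grip_width: 0.103
```

{"method": "jog_arm", "body": {"translation": [[-0.3, -1, 0], [-0.5, -2, 0], [-0.7, -3, 0], [-1, -4, 0], [-1.2, -5, 0], [-1.2, -5, 0]], "turn": [0, 0, 0, 0, 0, 0]}}

```text
clock: 11.87
position: [0.5257, -0.2093, 0.0545]
ee_rot: [0.116, 0.993, 0.0, 0.001]
ft_force: [1.5, 4.6, -1.1]
grip_width: 0.104
```

{"method": "jog_arm", "body": {"translation": [[-0.2, -1, -0.8], [-0.2, -1, -1.6], [-0.2, -1, -2.2], [-0.2, -1, -2.6], [-0.2, -1, -2.6], [-0.2, -1, -2.6], [-0.2, -1, -2.6]], "turn": [0, 0, 0, 0, 0, 0, 0]}}

```text
clock: 12.45
position: [0.5259, -0.2093, 0.0527]
ee_rot: [0.116, 0.993, 0.001, 0.001]
ft_force: [-2.6, 7.2, 8.5]
grip_width: 0.107
```

Run:
```python
from h import *
np.set_printoptions(precision=4,suppress=True)
F=[]
for i in range(6):
    w=manip.camera(["wrist","side"][i%2]); o=manip.get_obs(); F.append(o["ft_force"])
    if i%2==0: W=w
print(o["position"],o["ee_rot"],np.array(F),o["torque"])
I=cv2.resize(W["frame"][:,:400,::-1],None,fx=1.4,fy=1.4); S=cv2.resize(w["frame"][90:200,200:360,::-1],None,fx=1.5,fy=1.5)
I[:S.shape[0],-S.shape[1]:]=S
cv2.imwrite("pics/w5.png",I)
np.savez("w5.npz",**{k:W[k] for k in("frame","mtx","pose")})
```

```text
[ 0.5259 -0.2093  0.0527] [0.1162 0.9932 0.0009 0.0008] [[-2.2764  7.7126  9.2518]
 [-2.6413  7.6595  9.0238]
 [-2.0496  8.3607  9.2503]
 [-2.147   7.1733  9.5277]
 [-2.2078  7.889   8.6129]
 [-2.458   7.5098  8.7109]] [ 1.4951  0.6037 -0.2781]
```

View pics/w5.png

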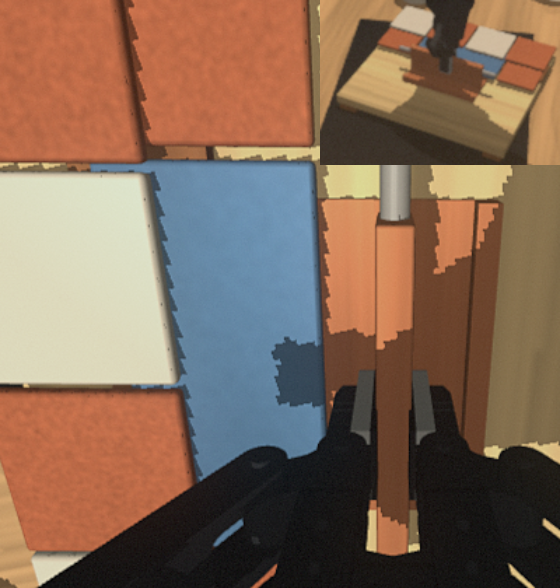

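The strip is seated under the shingle, which still lies level with its neighbours: its edge runs at about x=318 and its near corner is at (315,163), next to the terracotta at (313,143). The push is steady at about 9 N, so I'll hand in.

```bash
python3 -c "
from h import *
print(manip.hand_in()); o=manip.get_obs(); print(o['clock'],o['ft_force'],o['grip_width'])"
```

```text
the job is handed in; nothing more can be done
None
the job is handed in; nothing more can be done
```

The middle-sized copper strip is off its hooks and tucked under the blue shingle against the batten. I handed the job in at about 12.8 s with the arm still gripping and pressing.

- **Alignment:** With the front edge still 15 mm short of the shingle, the strip was 0.2° off square and 0.4 mm off centre. I then turned it 0.2° to correct the angle and did not measure again once it was in.
- **Depth:** It met the batten after 49.9 mm of travel, against about 50 mm measured, and still pushes on it with about 8 N.
- **Shingle:** I saw no contact force while sliding in. In the last picture the shingle still looked flat with its neighbours; I judged that by eye and did not measure its angle.
- **Hold-down push:** The wrist force read about 9 N upward (8.6 to 9.5 N), so the board carries about 11 N with the strip's weight. The tool height matched the earlier contact on bare board to 0.1 mm, so the strip is flat.
- **Disagreements:** The shingle's angle came out 0.8° apart from its corners and from its fitted edge; I used the edge. A first test press on the bare board reached about 23 N, plus about 11 N sideways.
- **Other objects:** The arm's path stayed clear of the pot, the glaze jar and the brush jar. I did not measure them again at the end.
- **After hand-in:** No readings are available after hand-in.

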